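# Press a pendant box into the packing corner and hold it down

### The job

Slide the closed black pendant box along the table, without lifting it, into the inside corner of the wooden packing corner, square and up against both the long fence and the short stop block. Then lean on it with the fingertips in one steady diagonal push, down and towards the fence, so that it is firmly pressed against the fence and onto the table at once, and finish while still holding it like that so that I can tie the ribbon. Leave the ribbon spool, the tape roll and the soap bar where they are.

Things in the scene. Friction and masses are not known exactly. Their poses are not given: they have to be found in the camera images.
- pendant_box_center (a point): centre (half-way up) of the closed black pendant box, the loose workpiece: 66 x 66 mm in plan, 36 mm high, 0.10 to 0.21 kg, on the table (centre at z = 0.018); upright flat sides square to its x and y axes, flat top, z up. Fully home, its centre is 33 mm from the fence face and 33 mm from the stop face. Friction on the wood about 0.5 to 0.7
- pendant_box: the same box; its origin is under its centre on the table, 1 mm off in x. At the start its axes are turned at most 20 degrees from those of the packing corner; it stands on the near, right side of it, its centre 11 to 14 cm from the fence face and 8 to 14 cm from the stop face
- packing_corner: pale wooden L of two rails fixed to the table; origin: its inside corner at table height; +x points squarely into the long fence (far side), +y squarely into the short stop block (left end), z up. Fence inner face: plane x = 0, from y = +22 to -200 mm; stop inner face: plane y = 0, from x = 0 to -80 mm. Rails 22 mm thick, 32 mm high
- fence: the long rail of the packing corner (222 x 22 x 32 mm, with flat brass screw heads 1.5 mm high); same origin and axes as the packing corner
- round_table: the round wooden display table, its top is the work surface at z = 0 (its origin is on the floor)
- ribbon_spool: bystander: ribbon spool lying flat, 73 mm across, 24 mm high, beyond the left end of the fence; origin under its centre
- tape_roll: bystander: brown tape roll lying flat, 93 mm across, 48 mm high, behind the fence; origin under its centre
- soap_bar: bystander: pale soap bar, 60 x 85 x 28 mm, to the right of the work; origin under its centre
Mind the look-alikes: they are no part of the job. Leave any blue or yellow look-alike of the pendant_box alone.

How it is judged:
On the way:
1. the box has been slid home: flat on the table, square, within 4 mm of both the fence and the stop block (x of pendant_box_center in the frame of packing_corner between -0.037 and -0.028 m and y of pendant_box_center in the frame of packing_corner between -0.037 and -0.028 m and height (world z) of pendant_box_center below 0.024 m and angle between pendant_box_center's own z axis and vertical below 0.06 rad and (angle between the x axis of pendant_box_center and the x axis of packing_corner, either way round below 0.06 rad or angle between the y axis of pendant_box_center and the x axis of packing_corner, either way round below 0.06 rad)), for 0.2 s.
At the end, for the whole second after the job is handed in: The box stands flat, square and still in the corner, within 4 mm of fence and stop block, while the fingers push on it with over 5 N so that it bears on the fence with over 3 N and on the table with over 4 N (weight included). The program finishes holding this push (all of step 1 and contact force between pendant_box and fence above 3 N and contact force between pendant_box and round_table above 4 N and contact force between the fingers and pendant_box above 5 N and linear speed of pendant_box below 0.01 m/s); the arm keeps its last pose, push and grip.
It fails at once if the box is lifted off the table (more than 12 mm) (height (world z) of pendant_box_center above 0.03 m).
It fails at once if the ribbon spool is moved more than 20 mm (distance of ribbon_spool from where it was at the start of the episode above 0.02 m).
It fails at once if the tape roll is moved more than 20 mm (distance of tape_roll from where it was at the start of the episode above 0.02 m).
It fails at once if the soap bar is moved more than 20 mm (distance of soap_bar from where it was at the start of the episode above 0.02 m).
It also fails if it takes over 58 s, if anything falls off the work surface, if the arm or the gripper's body presses on something with over 40 N, if the wrist force passes 120 N, or if a joint passes its speed limit or range.

### The arm

A 6-joint arm with a two-finger parallel gripper is mounted at the origin on the work surface; the furniture and walls round the work are solid. World frame = base frame: x ahead of the robot, y to its left, z up, the work surface at z = 0. Lengths are in m, angles in rad, forces in N, time in s.
With the tool pointing down it reaches from about 0.375 to 0.9 m from the base axis. Payload 3.1 kg.
Tool frame: the origin (TCP) lies at the centre of the arm's flange, where the gripper is bolted on; the fingertips stand 173 mm ahead of it and the grasp point (between the pads) lies 155 mm ahead of it; z points along the fingers, y is the direction in which the jaws open and shut (so a half turn about z gives the same grasp; the last joint's range is limited). The gripper opens to 85 mm and grips with 20 to 120 N. Pads are 22 mm wide; open, the fingers measure 114 mm over their backs; the gripper's body (76 mm by 85 mm) begins 54 mm behind the grasp point. The pads swing forward as they close: fully open they stand 13 mm farther back than shut.
Start: joints at [0.962, 0.527, 1.433, -0, 1.181, -0.178], TCP at [0.261, 0.568, 0.405] pointing down, gripper open.
Joint ranges: [-3.08, 3.08], [-0.75, 2.2], [0.22, 2.44], [-1.43, 4.57], [0, 2.65], [-2.85, 2.85]. Speed limits (rad/s): [2.79, 2.79, 3.14, 3.14, 3.14, 3.14].

### API

Orientations are given as a unit quaternion [w, x, y, z].
In Python, from station import observe, camera, camera_params, hand_in, look_for, place_of gives the robot as it stands. The module is installed in compiled form; this text tells all that it offers.
- The arm moves only by the tool send_rows, never from a script. Its argument "plan" is one flat list of numbers, 4 for each row, row after row: the shift along the tool's x, y, z in m, then the turn about the tool's z in degrees. In form: [tx, ty, tz, spin, tx, ty, tz, spin, ...]. A call has exactly 10 rows; each row shifts and turns the commanded pose from where the row before left it, along the tool's axes as they then stand; what a row does not reach is not made up. A row lasts 1/8 s, in which the tool goes at most 62.5 mm and 10.7 degrees, less where a joint would pass 70% of its speed; a pose out of reach is approached as far as the arm can. A call with a gripper value outside its range is refused whole. "hand" is the finger opening in m, from 0 to 0.0854, set as the call begins (left out, the last holds). The fingers move at their own pace and stop on an object; the grip force is fixed at half the most. Time passes only in rows, so rows that do not move let the fingers close, or fill a call up. It gives the time, the measured TCP pose, the force and the opening at its end, in the units of the state.
- observe(): the state, without advancing time (a new reading comes with each control period).
- camera(name): name is "scene" or "top" or "wrist"; returns the picture (480x640x3 uint8, red, green, blue); there is no depth.
- camera_params(name): a dict with "intrinsics" (3x3 intrinsics, pixels), "origin" and "rotation" of the camera in the world. Camera axes: x right, y down, z forward; pixel columns grow to the right and rows downward; lengths in m; the calibration is good to about 2 mm. The wrist camera is an equidistant fisheye: a pixel r from the principal point sees the ray r / f radians off the axis. A picture is of the moment at which its call begins: read the wrist's pose just before it. camera_params takes no time and is no camera call; for the wrist camera it gives the pose at the moment of the call.
- hand_in(): hands the job in, once; it reports no verdict.
Trained networks look in the newest picture that a camera, given by its name, has taken for a name from the list of things; names that differ only in an ending like _2 or _b are one class to them, and where a whole thing is asked for, a point or a joint stands for the part that bears it (a point fixed in the world has none). Each returns a list of dicts, best first, with "confidence" (0 to 1); they miss things now and then, are a little off and sometimes report something else, mostly with a low value. They report only what shows in the picture. A call takes as long as a camera call. They do not tell look-alikes from the thing itself.
- look_for(name, camera): "box" ([centre column, centre row, width, height] in pixels, round what is visible of it).
- place_of(name, camera): "xy" ([column, row] in pixels: a listed point, or the origin of a listed thing).
The state is a dict: "t": time; "joint_pos": joint angles; "dq": joint speeds; "joint_torque": joint torques, N m; "ee_pos": TCP position; "ee_rot": TCP orientation; "force": force on the tool from outside, world axes, zero at the start; "torque": the same for the moment, N m; "width": opening from 0.0 (shut) to 1.0 (fully open).
Only numpy, scipy, OpenCV 4.12 (cv2) and the standard library are available. Lean on these libraries where they do the work, as an engineer would, in place of code of your own. Each camera call takes 0.05 s, during which the arm holds its last target.

## Working session

There is one attempt and no reset: what is moved stays moved. The work goes in short steps, Python scripts to look and compute and a tool call to move; the robot and the scene stay as the last step left them, time stands still between calls to the robot, and variables do not carry over. Pictures are saved under pics/ and viewed, and the job is handed in when it is done.

Besides the shell and the picture viewer there is one more tool, called after "Request:" by a JSON object that holds its "fn" and its "kwargs", one argument or row to a line. send_rows: Moves the arm, as the interface text tells. Its arguments: {"type":"object","properties":{"plan":{"type":"array"},"hand":{"type":"number"}},"required":["plan"]}

```bash
mkdir -p pics; python3 - <<'E'
from station import *
import cv2,numpy as np
s=observe();print(s)
for c in("scene","top"):
    im=camera(c);cv2.imwrite(f"pics/{c}0.png",im[:,:,::-1])
    p=camera_params(c);print(c,p)
    for n in("pendant_box_center","packing_corner","ribbon_spool","tape_roll","soap_bar"):
        print(n,place_of(n,c)[:4])
E
```

```text
{'t': 0.0, 'joint_pos': array([ 9.61533162e-01,  5.28469714e-01,  1.43392411e+00, -1.77136730e-05,
        1.18139418e+00, -1.78498820e-01]), 'dq': array([ 0.00052453, -0.00053639,  0.00037368,  0.00030459,  0.00055647,
       -0.00061312]), 'joint_torque': array([-2.75239599e-04, -4.42347622e+01, -1.78022039e+01, -1.94510535e-04,
        8.46285751e-03, -1.19452420e-05]), 'ee_pos': array([0.26074802, 0.56762254, 0.40372409]), 'ee_rot': array([-4.13697330e-04,  2.13717364e-01,  9.76894919e-01, -1.01676526e-03]), 'force': array([ 0.70107539,  0.76811142, -0.22009506]), 'torque': array([-0.00458982,  0.00790167, -0.02073927]), 'width': 0.9989116295694849}
scene {'intrinsics': array([[444.50651867,   0.        , 317.62714896],
       [  0.        , 444.50651867, 246.20406727],
       [  0.        ,   0.        ,   1.        ]]), 'origin': array([-0.27040381, -1.28511475,  0.24016471]), 'rotation': array([-0.53104971,  0.78386795, -0.26614208,  0.180847  ])}
pendant_box_center [{'xy': [284.9, 160.3], 'confidence': 0.94}, {'xy': [272.7, 151.4], 'confidence': 0.78}, {'xy': [350.1, 182.8], 
[... 318 characters left out ...]
491.40595249,   0.        , 318.07433191],
       [  0.        , 491.40595249, 239.37504123],
       [  0.        ,   0.        ,   1.        ]]), 'origin': array([ 0.21079711, -0.20878284,  1.3540126 ]), 'rotation': array([-0.07450575,  0.7298105 , -0.67573886,  0.07212852])}
pendant_box_center [{'xy': [316.7, 271.4], 'confidence': 0.89}, {'xy': [309.9, 210.3], 'confidence': 0.71}, {'xy': [463.1, 302.1], 'confidence': 0.68}, {'xy': [366.8, 290.2], 'confidence': 0.63}]
packing_corner [{'xy': [257.9, 176.9], 'confidence': 0.77}]
ribbon_spool [{'xy': [195.5, 189.9], 'confidence': 0.61}]
tape_roll [{'xy': [235.3, 139.0], 'confidence': 0.66}]
soap_bar [{'xy': [375.2, 242.4], 'confidence': 0.92}]
```

View pics/top0.png

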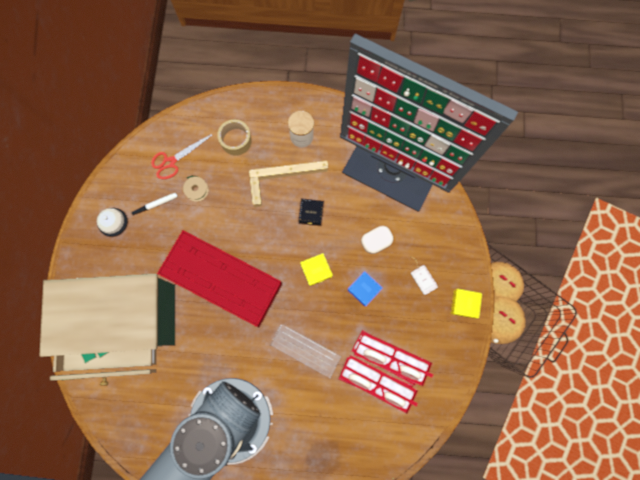

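View pics/scene0.png

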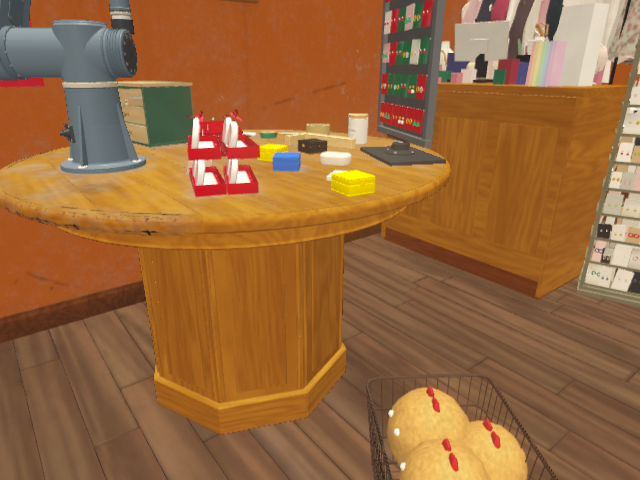

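```bash
python3 - <<'E'
import cv2
im=cv2.imread('pics/top0.png')[110:340,150:500]
cv2.imwrite('pics/top0c.png',cv2.resize(im,(791,520),interpolation=cv2.INTER_CUBIC))
E
```

```text
(no output)
```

View pics/top0c.png

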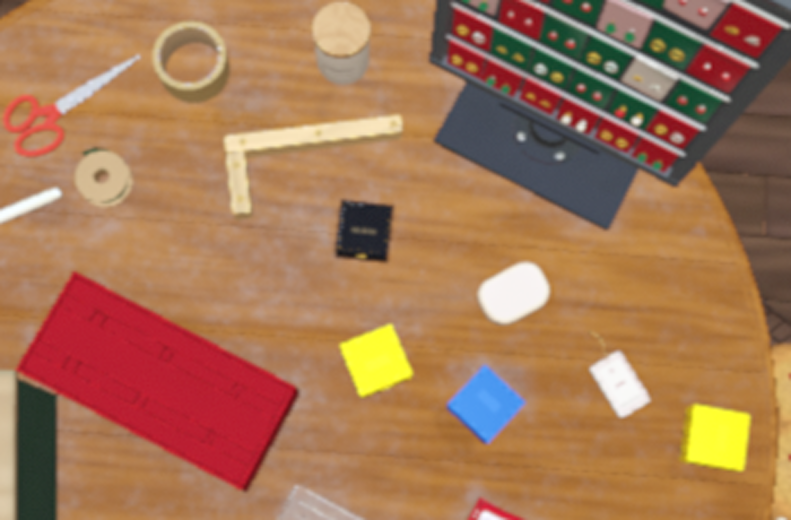

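Things that could be taken for the pendant box in the top picture are yellow at (316,271), blue at (366,289), yellow at (467,303) and black at (311,211). I choose the black one: it is near and to the right of the L, and the close crop confirms it. Next I localise it.

```bash
cat > h.py <<'E'
from station import *
import cv2,numpy as np
from scipy.spatial.transform import Rotation as R
def rot(q): q=np.array(q); return R.from_quat([q[1],q[2],q[3],q[0]]).as_matrix()
def ray(p,uv,fish=False):
    K=p['intrinsics']; x=(uv[0]-K[0,2])/K[0,0]; y=(uv[1]-K[1,2])/K[1,1]
    if fish:
        r=np.hypot(x,y); d=np.array([x/r*np.sin(r),y/r*np.sin(r),np.cos(r)]) if r>0 else np.array([0,0,1.])
    else: d=np.array([x,y,1.])
    return rot(p['rotation'])@d
def atz(p,uv,z,fish=False):
    d=ray(p,uv,fish); o=p['origin']; return (o+d*(z-o[2])/d[2])[:2]
def proj(p,X,fish=False):
    c=rot(p['rotation']).T@(np.array(X)-p['origin']);K=p['intrinsics']
    if fish:
        r=np.hypot(c[0],c[1]);t=np.arctan2(r,c[2]);c=np.array([c[0]/r*t,c[1]/r*t,1])
    return np.array([K[0,0]*c[0]/c[2]+K[0,2],K[1,1]*c[1]/c[2]+K[1,2]])
E
python3 - <<'E'
from h import *
p=camera_params('top');im=cv2.imread('pics/top0.png').astype(int)
print('uv->',{k:atz(p,uv,z).round(4) for k,uv,z in [('box',(311,211),.036),('corner',(257.9,176.9),0),('spool',(195.5,189.9),0),('tape',(235.3,139),0),('soap',(375.2,242.4),0)]})
m=((im.max(2)<60)).astype(np.uint8); m[:, :290]=0;m[:,335:]=0;m[:190]=0;m[235:]=0
c=max(cv2.findContours(m,0,1)[0],key=cv2.contourArea);r=cv2.minAreaRect(c);b=cv2.boxPoints(r);print(r,[atz(p,q,.03).round(4) for q in b])
# fence line: crop corners of rails top (native px)
f=lambda x,y:(150+x/2.26,110+y/2.26)
A=[atz(p,f(*q),.032).round(4) for q in[(243,150),(402,131),(247,210),(225,150),(400,117)]]
print(A)
E
```

```text
uv-> {'box': array([ 0.5669, -0.1679]), 'corner': array([ 0.6665, -0.0056]), 'spool': array([0.6135, 0.1691]), 'tape': array([0.7777, 0.0725]), 'soap': array([ 0.4996, -0.3541])}
((310.6341552734375, 211.79269409179688), (21.092424392700195, 23.52191734313965), 6.34019136428833) [array([ 0.5336, -0.1367]), array([ 0.6013, -0.1383]), array([ 0.5991, -0.1973]), array([ 0.5315, -0.1952])]
[array([ 0.6572, -0.0092]), array([ 0.6976, -0.2055]), array([ 0.5801, -0.022 ]), array([0.6554, 0.0132]), array([ 0.716 , -0.2016])]
```

```bash
cat >> h.py <<'E'
def tool():
    s=observe();return s,s['ee_pos'],rot(s['ee_rot'])
def yawx(M): return np.degrees(np.arctan2(M[1,0],M[0,0]))
E
python3 - <<'E'
from h import *
s,p,M=tool();print(M.round(3),yawx(M))
d=np.array([0.50,-0.12,0.36])-p;print('shift now-tool',M.T@d)
print(camera_params('wrist'))
E
```

```text
[[-0.909  0.418  0.   ]
 [ 0.418  0.909 -0.   ]
 [-0.    -0.    -1.   ]] 155.31710326114205
shift now-tool [-0.50445364 -0.52521072  0.04473615]
{'intrinsics': array([[371.64829954,   0.        , 322.16005289],
       [  0.        , 371.64829954, 236.62088882],
       [  0.        ,   0.        ,   1.        ]]), 'origin': array([0.2004151 , 0.59613697, 0.3740319 ]), 'rotation': array([0.1105815 , 0.83470455, 0.53480455, 0.07088111])}
```

Request:
{"fn": "send_rows", "kwargs": {
  "plan": [-0.039,-0.04,0.003,0,-0.039,-0.04,0.003,0,-0.039,-0.04,0.003,0,-0.039,-0.04,0.003,0,-0.039,-0.04,0.003,0,-0.039,-0.04,0.003,0,-0.039,-0.04,0.003,0,-0.039,-0.04,0.003,0,-0.039,-0.04,0.003,0,-0.039,-0.04,0.003,0]
}}

```text
t: 1.85
ee_pos: [0.4488, 0.0397, 0.375]
ee_rot: [0.001, 0.214, 0.977, 0.0]
force: [1.0, 0.2, 0.5]
width: 0.999
```

Request:
{"fn": "send_rows", "kwargs": {
  "plan": [-0.039,-0.04,0.003,0,-0.039,-0.04,0.003,0,-0.039,-0.04,0.003,0,0,0,0,-9,0,0,0,-9,0,0,0,-9,0,0,0,-9,0,0,0,0,0,0,0,0,0,0,0,0],
  "hand": 0.035
}}

```text
t: 3.1
ee_pos: [0.5045, -0.1163, 0.3658]
ee_rot: [0.0, -0.098, 0.995, -0.0]
force: [0.1, 0.9, -0.2]
width: 0.409
```

```bash
python3 - <<'E'
from h import *
s,p,M=tool();print(s['t'],p,yawx(M),s['joint_pos'],s['width'])
print(repr(camera_params('wrist')))
im=camera('wrist');cv2.imwrite('pics/w1.png',im[:,:,::-1])
for n in("pendant_box_center","pendant_box","packing_corner","soap_bar"):
    print(n,place_of(n,'wrist')[:3])
E
```

```text
3.1 [ 0.50450618 -0.11632734  0.36577773] -168.75059123055433 [-4.42682345e-01  4.38284049e-01  1.74107123e+00 -1.37464863e-05
  9.62105039e-01 -2.20981003e+00] 0.4089742943759132
{'intrinsics': array([[371.64829954,   0.        , 322.16005289],
       [  0.        , 371.64829954, 236.62088882],
       [  0.        ,   0.        ,   1.        ]]), 'origin': array([ 0.43921705, -0.12837505,  0.33506004]), 'rotation': array([0.08337641, 0.62902345, 0.76619893, 0.10157299])}
pendant_box_center [{'xy': [256.5, 87.8], 'confidence': 0.89}, {'xy': [125.8, 32.5], 'confidence': 0.64}, {'xy': [256.4, 272.5], 'confidence': 0.58}]
pendant_box [{'xy': [260.6, 263.9], 'confidence': 0.97}, {'xy': [137.0, 36.6], 'confidence': 0.95}, {'xy': [257.1, 86.8], 'confidence': 0.75}]
packing_corner []
soap_bar [{'xy': [93.4, 167.6], 'confidence': 0.81}]
```

View pics/w1.png

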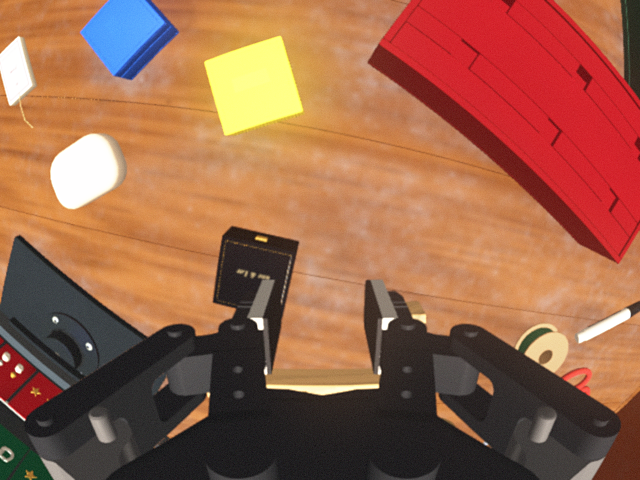

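The wrist view shows the black box at about (255,270). The fingers hide the corner, so I move ahead to see both.

Request:
{"fn": "send_rows", "kwargs": {
  "plan": [-0.04,0,0,0,-0.05,0,0,0,-0.04,0,0,0,0,0,0,0,0,0,0,0,0,0,0,0,0,0,0,0,0,0,0,0,0,0,0,0,0,0,0,0]
}}

```text
t: 4.6
ee_pos: [0.6319, -0.0909, 0.3658]
ee_rot: [0.0, -0.099, 0.995, -0.0]
force: [-0.2, -1.2, -1.2]
width: 0.413
```

```bash
python3 - <<'E'
from h import *
import json
s,p,M=tool();print(s['t'],p,yawx(M))
P=camera_params('wrist')
im=camera('wrist');cv2.imwrite('pics/w2.png',im[:,:,::-1])
json.dump({k:np.array(v).tolist() for k,v in P.items()},open('w2.json','w'))
for n in("pendant_box_center","pendant_box","packing_corner","fence","soap_bar"):
    print(n,[(q['xy'],q['confidence'],atz(P,q['xy'],.018 if 'center' in n else 0,True).round(4)) for q in place_of(n,'wrist')[:3]])
E
```

```text
4.6 [ 0.63190839 -0.09085899  0.36576022] -168.6890855514435
pendant_box_center []
pendant_box [([253.0, 123.9], 0.97, array([ 0.5646, -0.1668]))]
packing_corner [([402.1, 253.5], 0.73, array([ 0.6567, -0.0066]))]
fence [([404.1, 252.6], 0.95, array([ 0.6555, -0.0049]))]
soap_bar [([93.7, 41.9], 0.79, array([ 0.4989, -0.3546]))]
```

View pics/w2.png

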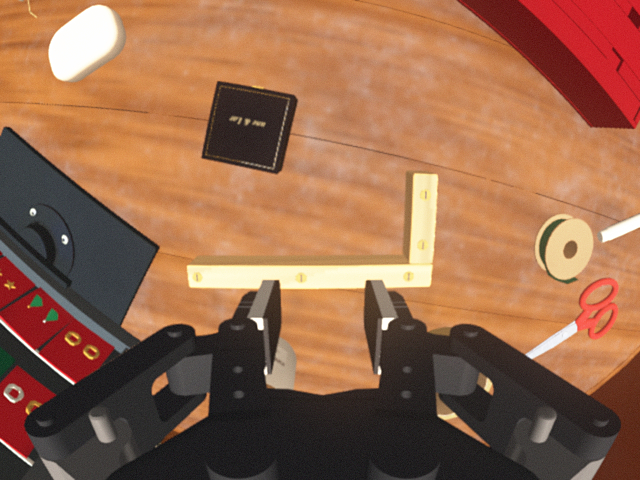

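```bash
python3 - <<'E'
import cv2
im=cv2.imread('pics/w2.png')
cv2.imwrite('pics/w2c.png',cv2.resize(im[70:300,180:450],None,fx=2.6,fy=2.6,interpolation=cv2.INTER_CUBIC))
E
```

```text
(no output)
```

View pics/w2c.png

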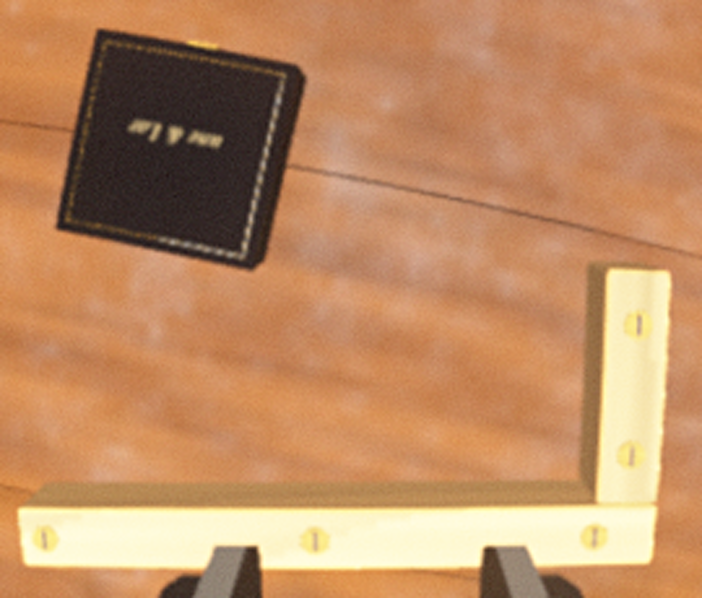

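```bash
python3 - <<'E'
from h import *
import json
P={k:np.array(v) for k,v in json.load(open('w2.json')).items()}
g=lambda x,y,z:atz(P,(180+x/2.6,70+y/2.6),z,True)
for n,a,b,z in[('fence top',(20,507),(597,502),.032),('fence bot',(40,484),(583,484),0),('stop top',(606,270),(597,502),.032),('stop bot',(588,265),(583,484),0),
 ('box top R',(288,64),(245,266),.036),('boxtopL',(98,30),(58,228),.036),('far',(58,228),(245,266),.036),('near',(98,30),(288,64),.036),('bot R',(305,75),(262,268),0)]:
    A,B=g(*a,z),g(*b,z);d=B-A;print(n,A.round(4),B.round(4),np.hypot(*d).round(4),np.degrees(np.arctan2(d[1],d[0])).round(1))
E
```

```text
fence top [ 0.6967 -0.2011] [ 0.6554 -0.0068] 0.1986 102.0
fence bot [ 0.6994 -0.2041] [ 0.6589 -0.0039] 0.2043 101.4
stop top [ 0.579  -0.0234] [ 0.6554 -0.0068] 0.0782 12.3
stop bot [ 0.5801 -0.0219] [ 0.6589 -0.0039] 0.0809 12.9
box top R [ 0.5363 -0.1344] [ 0.6006 -0.1357] 0.0643 -1.2
boxtopL [ 0.5345 -0.1959] [ 0.5988 -0.1977] 0.0644 -1.6
far [ 0.5988 -0.1977] [ 0.6006 -0.1357] 0.062 88.4
near [ 0.5345 -0.1959] [ 0.5363 -0.1344] 0.0615 88.3
bot R [ 0.5354 -0.1317] [ 0.6042 -0.1337] 0.0688 -1.6
```

Packing corner is at about (0.657, -0.0055) with yaw 12°. The box in the corner frame is at (-0.120, -0.138), turned -13.6°. I'll go down behind its near face.

Request:
{"fn": "send_rows", "kwargs": {
  "plan": [0,0,0,-0.7,0.04,-0.015,0,0,0.04,-0.015,0,0,0.04,-0.015,0,0,0.04,-0.015,0.02,0,0,0,0.045,0,0,0,0.045,0,0,0,0.045,0,0,0,0.025,0,0,0,0,0]
}}

```text
t: 6.15
ee_pos: [0.4875, -0.1826, 0.1841]
ee_rot: [-0.002, -0.105, 0.994, 0.001]
force: [0.4, 0.7, 0.7]
width: 0.413
```

```bash
cat >> h.py <<'E'
O=np.array([.657,-.0055]);YAW=12.0
def pk(xy):
    a=np.radians(YAW);d=np.array(xy)[:2]-O
    return np.array([d[0]*np.cos(a)+d[1]*np.sin(a),-d[0]*np.sin(a)+d[1]*np.cos(a)])
def rep(tag):
    import json
    s,p,M=tool();print(s['t'],'pk',pk(p).round(4),'z',p[2].round(4),'yaw',round(yawx(M)%180,2))
    F=s['force'];f=pk(F[:2]+O);print('F pk',f.round(2),F[2].round(2),'w',s['width'],'j6',s['joint_pos'][5])
    P=camera_params('wrist');im=camera('wrist')[:,:,::-1];cv2.imwrite(f'pics/{tag}.png',im)
    json.dump({k:np.array(v).tolist() for k,v in P.items()},open(tag+'.json','w'))
    return P,im
E
python3 -c "
from h import *
rep('a1')"
```

```text
6.15 pk [-0.2026 -0.138 ] z 0.1841 yaw 12.03
F pk [0.54 0.63] 0.73 w 0.41283384972896614 j6 -2.353957818525499
```

View pics/a1.png

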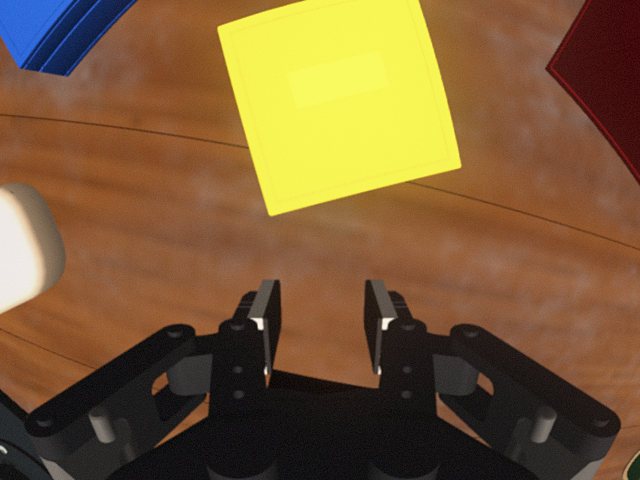

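The fingers are down behind the black box, which shows between them at the bottom at (320,385). The yellow look-alike is clear. Pushing towards the fence.

Request:
{"fn": "send_rows", "kwargs": {
  "plan": [-0.012,0,0,0,-0.012,0,0,0,-0.012,0,0,0,-0.012,0,0,0,-0.012,0,0,0,-0.012,0,0,0,-0.012,0,0,0,-0.012,0,0,0,-0.012,0,0,0,-0.008,0,0,0]
}}

```text
t: 7.45
ee_pos: [0.6023, -0.1585, 0.1856]
ee_rot: [0.0, -0.105, 0.994, -0.0]
force: [-1.4, -0.8, 0.3]
width: 0.409
```

```bash
python3 -c "
from h import *
rep('a2')
cv2.imwrite('pics/a2t.png',cv2.resize(camera('top')[130:290,200:420,::-1],(770,560),interpolation=2))"
```

```text
7.45 pk [-0.0853 -0.1383] z 0.1856 yaw 12.03
F pk [-1.55 -0.53] 0.26 w 0.4091312008849542 j6 -2.217300376359417
```

View pics/a2t.png

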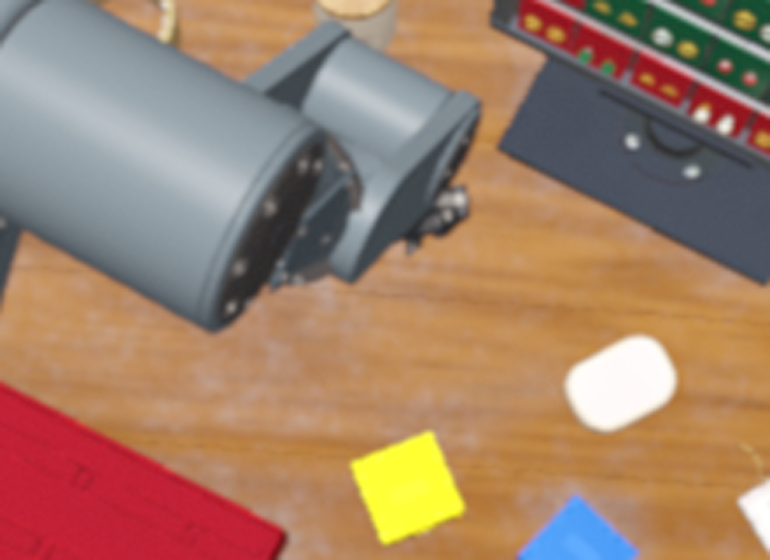

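View pics/a2.png

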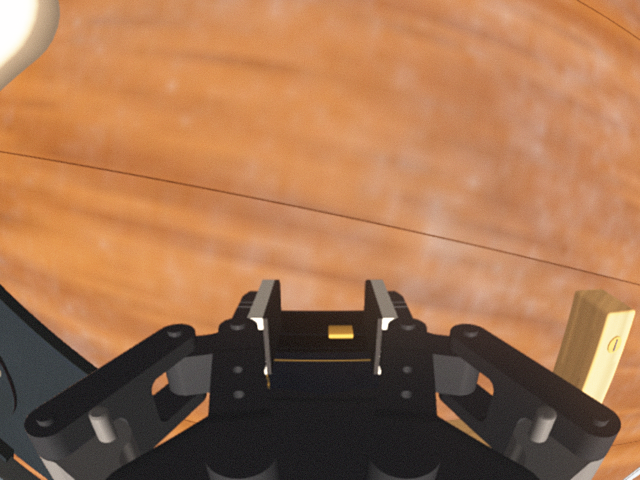

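The box sits flush and square against both fingers, with its clasp centred at (341,331). I'll go on to the fence in small steps.

Request:
{"fn": "send_rows", "kwargs": {
  "plan": [-0.003,0,0,0,-0.002,0,0,0,-0.001,0,0,0,0,0,0,0,0,0,0,0,0,0,0,0,0,0,0,0,0,0,0,0,0,0,0,0,0,0,0,0]
}}

```text
t: 8.8
ee_pos: [0.6073, -0.1574, 0.1857]
ee_rot: [-0.0, -0.105, 0.995, 0.0]
force: [0.3, -0.4, -0.6]
width: 0.41
```

Request:
{"fn": "send_rows", "kwargs": {
  "plan": [-0.001,0,0,0,-0.001,0,0,0,-0.001,0,0,0,0,0,0,0,0,0,0,0,0,0,0,0,0,0,0,0,0,0,0,0,0,0,0,0,0,0,0,0]
}}

```text
t: 10.05
ee_pos: [0.6099, -0.1568, 0.1857]
ee_rot: [-0.001, -0.105, 0.995, 0.0]
force: [-4.5, -2.2, 2.5]
width: 0.407
```

```bash
python3 -c "
from h import *
rep('a3')"
```

```text
10.05 pk [-0.0776 -0.1382] z 0.1857 yaw 12.02
F pk [-4.83 -1.26] 2.46 w 0.40737358005193747 j6 -2.2090577470773125
```

View pics/a3.png

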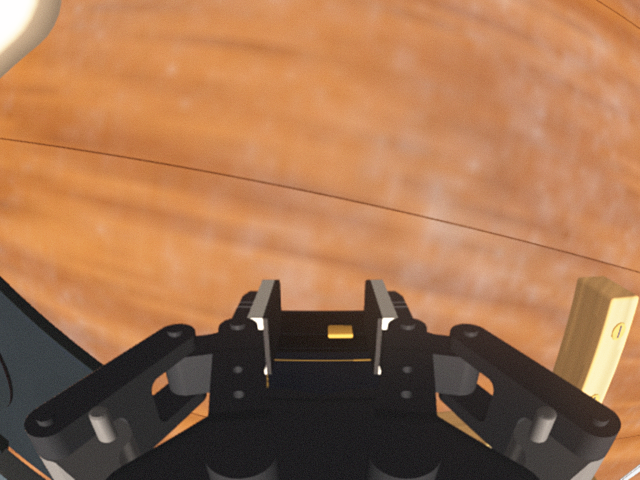

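```bash
python3 -c "
from h import *
import json
P={k:np.array(v) for k,v in json.load(open('a3.json')).items()}
for z in (.015,.02,.03): print(pk(atz(P,(340.5,331),z,True)))
# top stitched near edge ends hidden; stop top near corners
print(pk(atz(P,(581,277),.032,True)),pk(atz(P,(636,296),.032,True)))
"
```

```text
[-0.0643846  -0.12940671]
[-0.06722501 -0.12968987]
[-0.07290584 -0.13025619]
[-0.09293928 -0.02621065] [-0.08064476  0.01702506]
```

Request:
{"fn": "send_rows", "kwargs": {
  "plan": [0.01,0,0,0,0.02,0,0,0,0,0,-0.05,0,0,0,-0.05,0,0,-0.05,-0.02,0,0,-0.05,0,0,-0.035,0,0,10,-0.035,0,0,10,0,0,0,10,0,0,0,10]
}}

```text
t: 11.35
ee_pos: [0.6716, -0.252, 0.3054]
ee_rot: [0.001, 0.244, 0.97, 0.0]
force: [0.0, 0.5, -0.1]
width: 0.406
```

Request:
{"fn": "send_rows", "kwargs": {
  "plan": [0,0,0,10,0,0,0,10,0,0,0,10,0,0,0,10,0,0,0,10,0,0,0,0,0,0,0,0,0,0,0,0,0,0,0,0,0,0,0,0]
}}

```text
t: 12.6
ee_pos: [0.6709, -0.2523, 0.3057]
ee_rot: [0.0, 0.629, 0.777, 0.0]
force: [0.8, 0.0, 0.6]
width: 0.407
```

```bash
python3 -c "
from h import *
rep('b1')"
```

```text
12.6 pk [-0.0377 -0.2443] z 0.3057 yaw 102.04
F pk [ 0.82 -0.12] 0.65 w 0.40656667471990443 j6 -0.7253194283956499
```

View pics/b1.png

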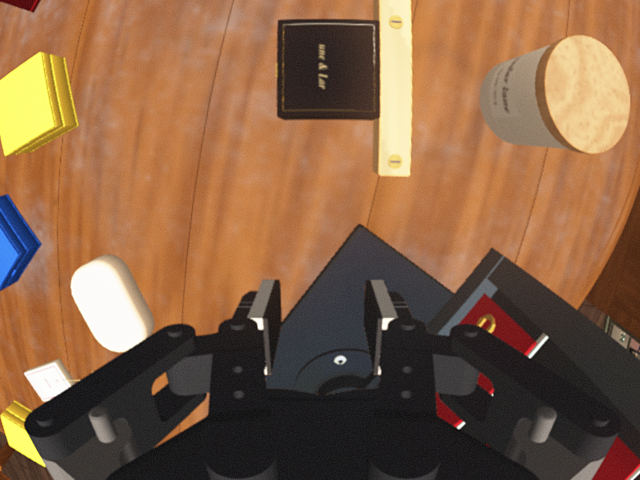

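The box stands flat against the fence, spanning (277-380, 20-120) px. Going down on its right side.

Request:
{"fn": "send_rows", "kwargs": {
  "plan": [0.027,-0.001,0,0,0.027,-0.001,0,0,0,0,0.04,0,0,0,0.04,0,0,0,0.03,0,0,0,0.01,0,0,0,0,0,0,0,0,0,0,0,0,0,0,0,0,0],
  "hand": 0.032
}}

```text
t: 13.9
ee_pos: [0.658, -0.2, 0.1868]
ee_rot: [0.001, 0.629, 0.777, 0.0]
force: [-0.1, 0.2, 0.7]
width: 0.379
```

```bash
python3 -c "
from h import *
rep('b2')"
```

```text
13.9 pk [-0.0395 -0.1905] z 0.1868 yaw 102.02
F pk [-0.06  0.17] 0.67 w 0.3785807833884225 j6 -0.6670208663618447
```

View pics/b2.png

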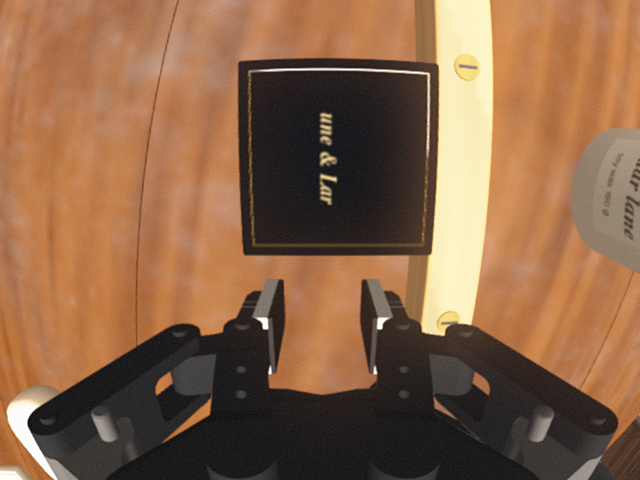

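Request:
{"fn": "send_rows", "kwargs": {
  "plan": [0.011,0,0,0,0.011,0,0,0,0.011,0,0,0,0.011,0,0,0,0.011,0,0,0,0.011,0,0,0,0.011,0,0,0,0.011,0,0,0,0.011,0,0,0,0.011,0,0,0]
}}

```text
t: 15.2
ee_pos: [0.6346, -0.0916, 0.1857]
ee_rot: [0.0, 0.629, 0.777, -0.0]
force: [0.6, -0.9, 1.9]
width: 0.377
```

Request:
{"fn": "send_rows", "kwargs": {
  "plan": [0.001,0,0,0,0.001,0,0,0,0.001,0,0,0,0,0,0,0,0,0,0,0,0,0,0,0,0,0,0,0,0,0,0,0,0,0,0,0,0,0,0,0]
}}

```text
t: 16.45
ee_pos: [0.6344, -0.091, 0.1858]
ee_rot: [0.001, 0.629, 0.777, -0.001]
force: [-0.1, -7.4, 0.4]
width: 0.378
```

```bash
python3 -c "
from h import *
rep('b3')"
```

```text
16.45 pk [-0.0399 -0.0789] z 0.1858 yaw 102.03
F pk [-1.67 -7.21] 0.41 w 0.3781550630847299 j6 -0.5231726826697838
```

View pics/b3.png

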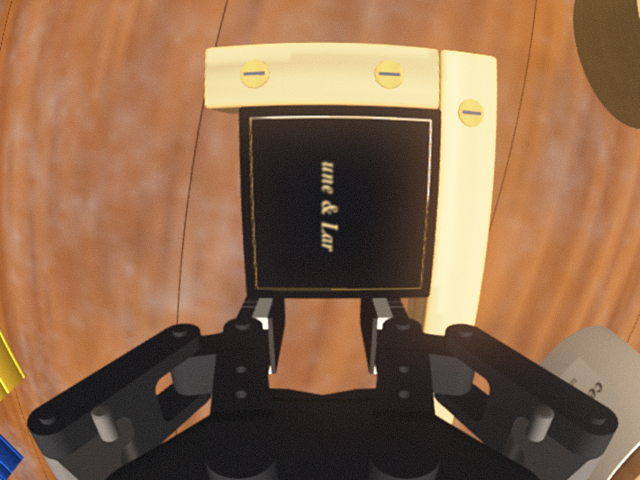

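The box is home against both the fence and the stop, square, spanning (243-437, 105-297) px. I'll go round to the near side with the camera facing the corner.

Request:
{"fn": "send_rows", "kwargs": {
  "plan": [-0.01,0,0,0,-0.02,0,0,0,0,0,-0.05,0,0,0,-0.06,0,0.025,-0.03,0,0,0.025,-0.03,0,0,0.024,-0.02,0,0,0,0,0,10,0,0,0,10,0,0,0,10]
}}

```text
t: 17.75
ee_pos: [0.5469, -0.0636, 0.2957]
ee_rot: [-0.0, 0.811, 0.585, 0.0]
force: [-0.3, 0.3, -0.2]
width: 0.377
```

Request:
{"fn": "send_rows", "kwargs": {
  "plan": [0,0,0,10,0,0,0,10,0,0,0,10,0,0,0,10,0,0,0,10,0,0,0,10,0,0,0,0,0,0,0,0,0,0,0,0,0,0,0,0]
}}

```text
t: 19.0
ee_pos: [0.5468, -0.063, 0.2957]
ee_rot: [-0.0, 0.994, 0.105, -0.0]
force: [0.1, -0.3, 0.2]
width: 0.374
```

```bash
python3 -c "
from h import *
rep('c1')"
```

```text
19.0 pk [-0.1198 -0.0334] z 0.2957 yaw 12.06
F pk [-0.01 -0.31] 0.19 w 0.37420484873044996 j6 1.042500928447519
```

View pics/c1.png

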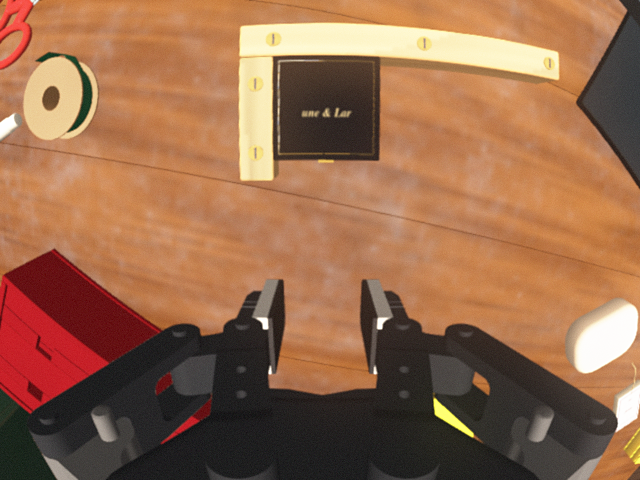

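Request:
{"fn": "send_rows", "kwargs": {
  "plan": [0.01,0.003,0.03,0,0.01,0,0.03,0,0,0,0.03,0,0,0,0.014,0,0,0,0,0,0,0,0,0,0,0,0,0,0,0,0,0,0,0,0,0,0,0,0,0],
  "hand": 0.022
}}

```text
t: 20.3
ee_pos: [0.567, -0.0618, 0.1919]
ee_rot: [0.0, 0.995, 0.105, 0.0]
force: [0.7, -0.1, 0.2]
width: 0.259
```

```bash
python3 -c "
from h import *
rep('c2')"
```

```text
20.3 pk [-0.0998 -0.0364] z 0.1919 yaw 12.02
F pk [ 0.65 -0.28] 0.21 w 0.25902591213253445 j6 1.056606673918848
```

View pics/c2.png

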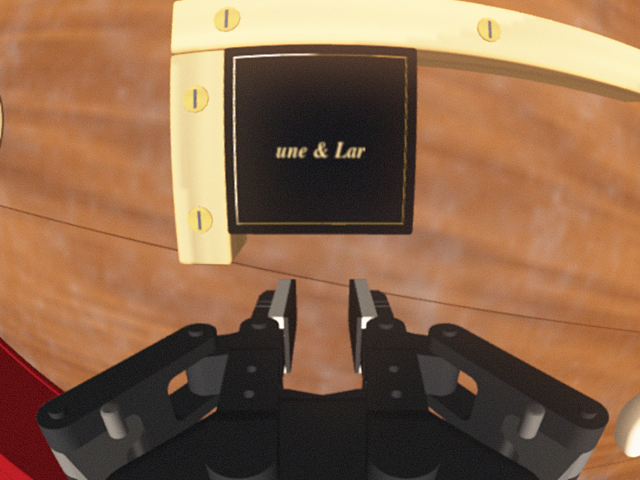

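Request:
{"fn": "send_rows", "kwargs": {
  "plan": [0.01,0,0,0,0.008,0,0,0,0.002,0,0,0,0.001,0,0,0,0.001,0,0,0,0.001,0,0.001,0,0.001,0,0.001,0,0,0,0,0,0,0,0,0,0,0,0,0]
}}

```text
t: 21.6
ee_pos: [0.5894, -0.0567, 0.1894]
ee_rot: [-0.0, 0.995, 0.105, -0.002]
force: [-6.5, -1.0, 2.2]
width: 0.257
```

```bash
python3 -c "
from h import *
rep('c3')"
```

```text
21.6 pk [-0.0768 -0.0361] z 0.1894 yaw 12.01
F pk [-6.51  0.41] 2.16 w 0.2573473936041087 j6 1.0770782751239274
```

Request:
{"fn": "send_rows", "kwargs": {
  "plan": [0.0005,0,0.001,0,0.0005,0,0.001,0,0.0005,0,0.001,0,0.0005,0,0,0,0,0,0,0,0,0,0,0,0,0,0,0,0,0,0,0,0,0,0,0,0,0,0,0]
}}

```text
t: 22.9
ee_pos: [0.5901, -0.0566, 0.1865]
ee_rot: [-0.001, 0.994, 0.105, -0.004]
force: [-9.1, -3.8, 6.0]
width: 0.263
```

```bash
python3 -c "
from h import *
rep('c4')
for i in range(3):
    camera('top');s=observe();print(pk(s['force'][:2]+O).round(2),s['force'][2].round(2),s['ee_pos'][2])"
```

```text
22.9 pk [-0.0761 -0.036 ] z 0.1865 yaw 12.03
F pk [-9.69 -1.86] 6.03 w 0.26250519783787424 j6 1.0788851505312704
[-9.38 -0.89] 4.98 0.1864745934891046
[-9.49 -1.61] 5.15 0.18649106477154886
[-10.03  -1.6 ] 4.96 0.1864558457759184
```

View pics/c4.png

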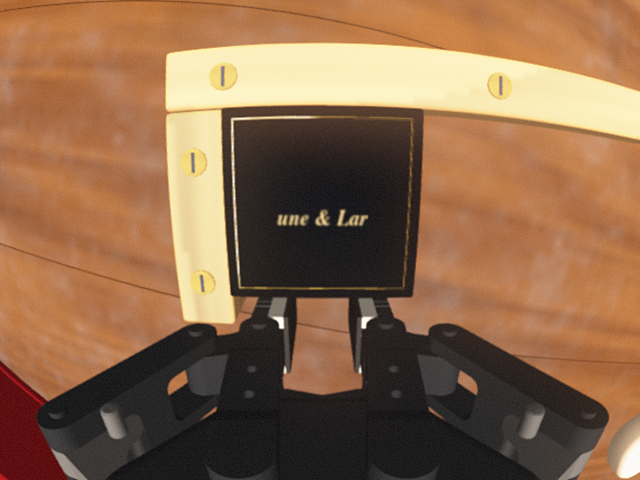

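The push is at (-9.7 N, +5 N), and the fingers slide slightly down the face at a friction ratio of about 0.5. I'll raise both parts for margin on the table force.

Request:
{"fn": "send_rows", "kwargs": {
  "plan": [0.001,0,0,0,0.001,0,0.0005,0,0.001,0,0.0005,0,0.0005,0,0.001,0,0.0005,0,0.001,0,0,0,0,0,0,0,0,0,0,0,0,0,0,0,0,0,0,0,0,0]
}}

```text
t: 24.35
ee_pos: [0.5913, -0.0558, 0.1831]
ee_rot: [-0.002, 0.994, 0.105, -0.008]
force: [-16.2, -6.8, 8.3]
width: 0.257
```

```bash
python3 -c "
from h import *
P,im=rep('c5')
for i in range(6):
    camera('top');s=observe();print(pk(s['force'][:2]+O).round(2),s['force'][2].round(2),s['ee_pos'][2],s['torque'].round(2))
print(place_of('pendant_box','wrist'))
print([(c,place_of(c,'wrist')[:1]) for c in('packing_corner','fence','ribbon_spool')])"
```

```text
24.35 pk [-0.0747 -0.0356] z 0.1831 yaw 12.08
F pk [-17.22  -3.33] 8.34 w 0.2570608354279996 j6 1.082251581514235
[-16.89  -3.11] 9.57 0.18311075477139704 [-0.99  2.3  -0.15]
[-17.29  -3.15] 8.72 0.18311801287670154 [-1.07  2.3  -0.2 ]
[-16.93  -2.92] 9.77 0.18309850965203833 [-1.    2.37 -0.21]
[-17.44  -2.62] 10.23 0.18310711869342466 [-1.05  2.31 -0.14]
[-17.43  -2.67] 10.21 0.18308789660492458 [-1.05  2.3  -0.14]
[-17.09  -2.67] 9.64 0.18311099413645993 [-1.06  2.29 -0.15]
[{'xy': [321.5, 192.2], 'confidence': 0.74}]
[('packing_corner', [{'xy': [243.9, 110.2], 'confidence': 0.8}]), ('fence', [{'xy': [242.8, 111.7], 'confidence': 0.77}]), ('ribbon_spool', [{'xy': [323.4, 193.7], 'confidence': 0.27}])]
```

View pics/c5.png

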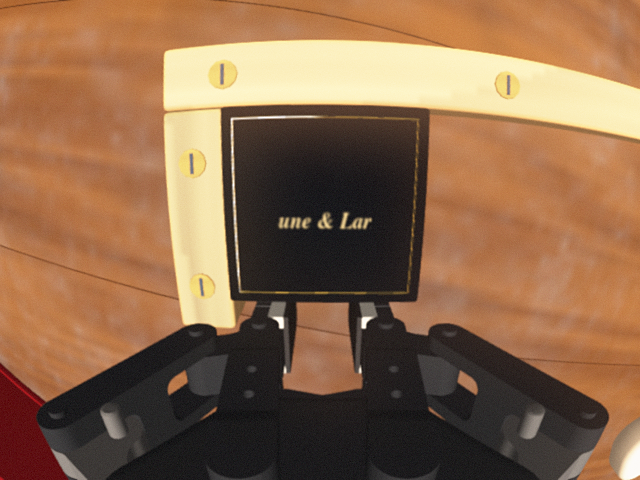

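```bash
python3 -c "
from h import *
print(hand_in());s=observe();print(s['t'],s['force'])"
```

```text
the job is handed in; nothing more can be done
None
the job is handed in; nothing more can be done
```

I slid the black pendant box into the packing corner without lifting it and handed the job in with the arm still holding the push. No verdict was reported.

- **How it was moved:** With two fingers spread, I pushed the box square up to the fence. Then I went round to its right side and pushed it along the fence to the stop block. I felt contact at each: about 5 N at the fence and 7 N at the stop.
- **Final push:** From the near side I leaned on it diagonally. It read steadily at about 17 N towards the fence, 9–10 N down and 3 N towards the stop, at about 24 s of the 58 s.
- **Last checks:** The final wrist picture shows the box square and flush against both rails. I saw no contact with the spool, tape roll, soap bar or look-alikes, but I did not re-measure their positions.
- **Not confirmed:** I could not measure the force on the table directly; I infer it from the downward part of the push. While I pressed, the fingertips slid down the box's near face by roughly 6 mm, so the downward force is limited by their grip there. After that the readings stayed steady.
- **Disagreements:** The stop contact came about 2 mm from where my picture estimate put it. In the last wrist picture, the network also gave a false, low-confidence (0.27) ribbon spool on the box itself.

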